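Stow the folding recipe stand on its keyhole rail

TASK

Put the folding recipe stand away on its wooden rail: first fold its backrest flat down into the stand, then set the stand's two keyholes down over the rail's two screw heads and let go. Then push the stand along the rail by its back end, in under the steel cover, until it is fully home and the catch springs up in its window. Do not knock or shift the things standing around.

Things in the scene. Friction and masses are not known exactly. Their poses are not given: they have to be found in the camera images.
- stand: Folding recipe stand: shallow dark steel channel 190 long (x), 60 wide (y), 14 high, 0.3 to 0.5 kg, loose, right way up. Floor 5 thick; upright 14 mm flanges on both long sides and the back end (x = -95); front end open. Origin: centre of the underside; z up. +x is the front: the hinge end, which goes first under the cover. Grip it across its 60 mm width on the flanges, near x = -5.
- front_keyhole (a point): centre of the front entry hole, on top of the stand's floor (stand x = +57, y = 0). The hole is 26 wide; a 12 wide slot runs back (-x) from it, so that once set down over the screws the stand can move 30 forward (+x)
- back_keyhole (a point): centre of the back entry hole, on top of the floor (stand x = -43, y = 0), same shape. Between the keyholes the floor has a 16 x 16 window, centred at stand x = -16, for the catch
- backrest (a joint): hinge of the stand's backrest, an open steel frame: arms 6 thick, 7 wide at stand y = +-22.5, joined by a cross bar at the free end. Hinge axis along y at stand x = +82, 10 above the underside. 0 = folded flat backwards inside the flanges (top 13 above the underside), 1.57 = upright, 1.85 = stop, leaning forwards. Starts 1.2 to 1.75; friction of 0.035 N m holds it
- backrest_bar (a point): middle of the backrest's cross bar, 71 from the hinge axis (folded: stand x = +11, 10 above the underside); bar 52 long, 8 x 6 in section. Push or press the backrest here
- rail: Wooden rail fixed to the worktop, 14 high, 50 wide (y), x = -110 to +115, two screws standing up from it. Origin on the worktop, under the stand's origin when home; +x = direction of pushing; z up. Set the stand down with its origin at rail x = -30 (back end at -125, overhanging by 15), yaw alike, underside on the rail's top; then push it 30 to x = 0, where the slots' ends meet the shanks
- front_screw (a point): top of the front screw head (rail x = +27), 26 above the worktop. Domed head 18 across, its underside 7 and top 12 above the rail's top, on an 8 mm shank. In front of it, at rail x = 75 to 115, stands the steel cover: 84 wide outside, opening 71 wide and 20 high above the rail's top, closed at its far end; the stand goes in only with the backrest folded
- back_screw (a point): top of the back screw head (rail x = -73), 100 from the other and like it, 26 above the worktop
- catch (a joint): brass spring catch, 10 x 10, standing 5 out of the rail's top at rail x = -16; 0 = up, about 0.005 m = pressed flush. The stand's weight presses it down when set down (under 1 N); it springs up in the stand's window over the last 3 mm of the push and then locks the stand against being pulled back
- tall_mill: bystander, loose: dark wooden pepper mill, 58 mm across, 170 tall (mm); origin at its underside; leave it alone
- shaker: bystander, loose: glass salt shaker with metal top, 44 across, 90 tall (mm); origin at its underside; leave it alone
- mug: bystander, loose: small cream mug, 59 x 83 x 55 tall with handle (mm); origin at its underside; leave it alone
- glass: bystander, loose: drinking glass, 81 across, 93 tall (mm); origin at its underside; leave it alone
- garlic: bystander, loose: garlic bulb, 53 across, 53 tall (mm); origin at its underside; leave it alone
- onion: bystander, loose: red onion, 78 across, 84 tall (mm); origin at its underside; leave it alone

How it is judged:
By the outcome, as a careful person would: the job done as asked, in the order asked, and still so for the second after the job is handed in, with the robot touching nothing.
It also fails if it takes over 72 s, if anything falls off the work surface, if the arm or the gripper's body presses on something with over 40 N, if the wrist force passes 120 N, or if a joint passes its speed limit or range.

ROBOT

A 6-joint arm with a two-finger parallel gripper is mounted at the origin on a cart in front of the work surface, level with it; the furniture and walls round the work are solid. World frame = base frame: x ahead of the robot, y to its left, z up, the work surface at z = 0. Lengths are in m, angles in rad, forces in N, time in s.
With the tool pointing down it reaches from about 0.425 to 0.95 m from the base axis. Payload 3.5 kg.
Tool frame: the origin (TCP) lies on the centre line of the jaws, within the pads' length; the fingertips stand 17 mm ahead of it and the grasp point (between the pads) lies 2 mm behind it; z points along the fingers, y is the line along which they close (so a half turn about z gives the same grasp; the last joint's range is limited). The gripper opens to 85 mm and grips with 20 to 120 N. Pads are 22 mm wide; open, the fingers measure 114 mm over their backs; the gripper's body (76 mm by 85 mm) begins 54 mm behind the grasp point. The pads swing forward as they close: fully open they stand 13 mm farther back than shut.
Start: joints at [-1.259, 0.286, 1.577, -0, 1.279, -0.15], TCP at [0.301, -0.604, 0.248] pointing down, gripper open.
Joint ranges: [-2.77, 2.77], [-0.9, 2.22], [0.21, 2.48], [-1.53, 4.67], [0.24, 2.81], [-2.84, 2.84]. Speed limits (rad/s): [2.79, 2.79, 3.14, 3.14, 3.14, 3.14].

INTERFACE

Orientations are given as a unit quaternion [x, y, z, w].
In Python, from plant import ctrl gives the robot as it stands. The module is installed in compiled form; this text tells all that it offers.
- The arm moves only by the tool drive_tool, never from a script. Its argument "moves" is a list of rows, each a list of 3 entries, a list of its own where there are three numbers: the turn, a rotation vector about the tool's x, y, z in rad, then the shift along the tool's x, y, z in m, then the finger opening in m, from 0 to 0.0854. A call has 1 to 5 rows; each row shifts and turns the commanded pose from where the row before left it, along the tool's axes as they then stand; what a row does not reach is not made up. A row lasts 1/8 s, in which the tool goes at most 62.5 mm and 10.7 degrees, less where a joint would pass 70% of its speed; a pose out of reach is approached as far as the arm can. A call with a gripper value outside its range is refused whole. The fingers move at their own pace and stop on an object; "grip_force" is the grip in N (left out, the last holds). Time passes only in rows, so rows that do not move let the fingers close. It gives the time, the measured TCP pose, the force, the opening and the grip force at its end, in the units of the state.
- ctrl.get_state(): the state, without advancing time (a new reading comes with each control period).
- ctrl.read_camera(name): name is "side" or "top" or "wrist"; returns a dict with "image" (420x560x3 uint8, red, green, blue), "fx", "fy", "cx", "cy" (pixels), "R" (3x3) and "t" (3): a world point X has camera coordinates R X + t. Camera axes: x right, y down, z forward; pixel columns grow to the right and rows downward; lengths in m; the calibration is good to about 2 mm. The wrist camera is an equidistant fisheye: a pixel r from the principal point sees the ray r / f radians off the axis. A picture is of the moment at which its call begins. There is no depth.
- ctrl.sign_off(): hands the job in; it is judged then, once.
The state is a dict: "time": time; "qpos": joint angles; "dq": joint speeds; "joint_efforts": joint torques, N m; "eef_pos": TCP position; "tcp_rot": TCP orientation; "contact_force": force on the tool from outside, world axes, zero at the start; "wrist_torque": the same for the moment, N m; "opening": opening from 0.0 (shut) to 1.0 (fully open); "finger_force": force on a finger pad.
Only numpy, scipy, OpenCV 4.12 (cv2) and the standard library are available. Lean on these libraries where they do the work, as an engineer would, in place of code of your own. Each camera call takes 0.05 s, during which the arm holds its last target. There are 200 camera calls.

## Working session

There is one attempt and no reset: what is moved stays moved. The work goes in short steps, Python scripts to look and compute and a tool call to move; the robot and the scene stay as the last step left them, time stands still between calls to the robot, and variables do not carry over. Pictures are saved under pics/ and viewed, at most 10 in all, crops included, and the job is handed in when it is done.

Besides the shell and the picture viewer there is one more tool, called as a command line: name --argument value ..., lists and objects as JSON in quotes. drive_tool: Moves the arm, as the interface text tells. Its arguments: {"type":"object","properties":{"moves":{"type":"array","items":{"type":"array"}},"grip_force":{"type":"number"}},"required":["moves"]}

```bash
mkdir -p pics
cat > h.py <<'E'
import numpy as np, cv2
from plant import ctrl
from scipy.spatial.transform import Rotation as Rn
def snap(n,f):
    c=ctrl.read_camera(n); cv2.imwrite(f'pics/{f}.png',c['image'][:,:,::-1]); np.savez(f'pics/{f}.npz',**{k:c[k] for k in('fx','fy','cx','cy','R','t')}); return c
def ray(c,u,v,fish=False):
    x=(u-float(c['cx']))/float(c['fx']); y=(v-float(c['cy']))/float(c['fy'])
    if fish:
        r=np.hypot(x,y); d=np.array([np.sin(r)*x/r,np.sin(r)*y/r,np.cos(r)])
    else: d=np.array([x,y,1.])
    R=c['R']; return -R.T@c['t'], R.T@d
def at(c,u,v,z,fish=False):
    o,d=ray(c,u,v,fish); return o+d*(z-o[2])/d[2]
def proj(c,X,fish=False):
    p=c['R']@np.asarray(X)+c['t']
    if fish:
        r=np.hypot(p[0],p[1]); th=np.arctan2(r,p[2]); s=th/r; return np.array([c['fx']*s*p[0]+c['cx'],c['fy']*s*p[1]+c['cy']])
    return np.array([c['fx']*p[0]/p[2]+c['cx'],c['fy']*p[1]/p[2]+c['cy']])
E
python3 - <<'E'
from h import *
s=ctrl.get_state(); print(s)
for n in('top','side'):
    c=snap(n,n+'0'); print(n,c['fx'],-c['R'].T@c['t'],c['R'][2])
E
```

```text
{'time': 0.0, 'qpos': array([-1.25899167e+00,  2.87173851e-01,  1.57817479e+00,  3.34167969e-05,
        1.27862885e+00, -1.49982267e-01]), 'dq': array([-0.00021013, -0.00019106,  0.00059723, -0.00035164, -0.00060666,
        0.00038681]), 'joint_efforts': array([-6.30651939e-04, -4.05986059e+01, -2.92624587e+01, -1.20148347e-04,
        5.93804187e-03, -5.16480554e-06]), 'eef_pos': array([ 0.30059626, -0.60367842,  0.24694289]), 'tcp_rot': array([ 9.73462730e-01,  2.28842502e-01, -8.04323450e-05, -1.18980802e-03]), 'contact_force': array([ 0.46459688,  0.30068237, -0.99216006]), 'wrist_torque': array([ 0.0018915 ,  0.02522999, -0.02560972]), 'finger_force': 0.0, 'opening': 0.9980276434326272}
top 432.05179358648815 [ 0.04582138 -0.19657566  1.58049619] [ 0.30752223  0.14020872 -0.94115439]
side 385.5957605286534 [-0.14677812 -1.05543137  0.58663964] [ 0.49936781  0.7806055  -0.37588143]
```

View pics/top0.png

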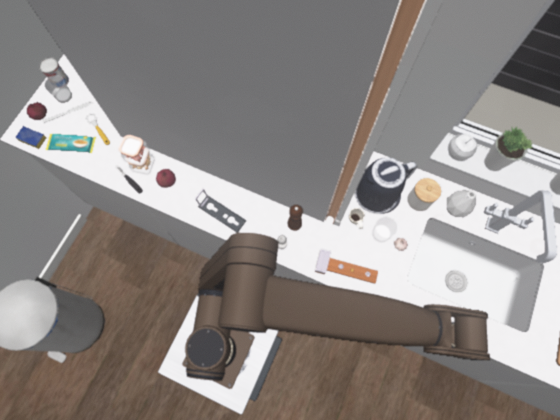

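View pics/side0.png

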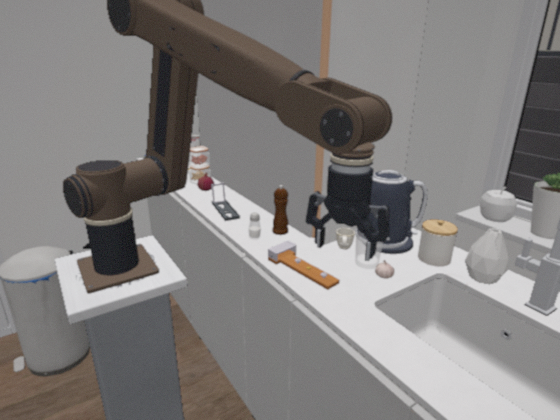

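Top view: the stand spans about (200,203)–(245,226) with the backrest at its left end. The rail spans (318,262)–(377,276) with the cover at its left. The mill is at (296,217), the shaker at (282,242), and the onion near (165,178).

Run:
```python
from h import *
c=np.load('pics/top0.npz')
for n,u,v,z in [('st front',204,203,.01),('st back',243,222,.01),('scr?',217,207,.01),('scr2',236,218,.01),('cover',322,262,.03),('rail end',377,277,.014),('s1',337,266,.026),('s2',361,271,.026),('mill',294,228,0),('mill top',296,207,.17),('shaker',282,244,.05),('onion',165,178,.04)]:
    print(n,at(c,u,v,z).round(3))
s=np.load('pics/side0.npz')
for n,u,v,z in [('st back',232,217,.005),('s1',299,261,.026),('s2',323,274,.026),('shaker',255,236,0),('mill',280,232,0),('backr bar',218,187,.07),('mug',346,247,0),('rail end',337,281,.01)]:
    print('side',n,at(s,u,v,z).round(3))
im=cv2.imread('pics/top0.png')
a=cv2.resize(im[180:240,180:260],(800,600),interpolation=cv2.INTER_CUBIC)
b=cv2.resize(im[240:300,305:385],(800,600),interpolation=cv2.INTER_CUBIC)
cv2.imwrite('pics/crop.png',cv2.resize(np.vstack([a,b]),(400,600)))
```

```text
st front [0.461 0.294 0.01 ]
st back [0.453 0.123 0.01 ]
scr? [0.467 0.241 0.01 ]
scr2 [0.457 0.155 0.01 ]
cover [ 0.429 -0.21   0.03 ]
rail end [ 0.464 -0.413  0.014]
s1 [ 0.439 -0.265  0.026]
s2 [ 0.458 -0.352  0.026]
mill [ 0.514 -0.063  0.   ]
mill top [ 0.537 -0.053  0.17 ]
shaker [ 0.426 -0.051  0.05 ]
onion [0.482 0.471 0.04 ]
side st back [0.442 0.136 0.005]
side s1 [ 0.439 -0.288  0.026]
side s2 [ 0.452 -0.378  0.026]
side shaker [ 0.439 -0.038  0.   ]
side mill [ 0.528 -0.058  0.   ]
side backr bar [0.466 0.302 0.07 ]
side mug [ 0.645 -0.262  0.   ]
side rail end [ 0.479 -0.406  0.01 ]
```

View pics/crop.png

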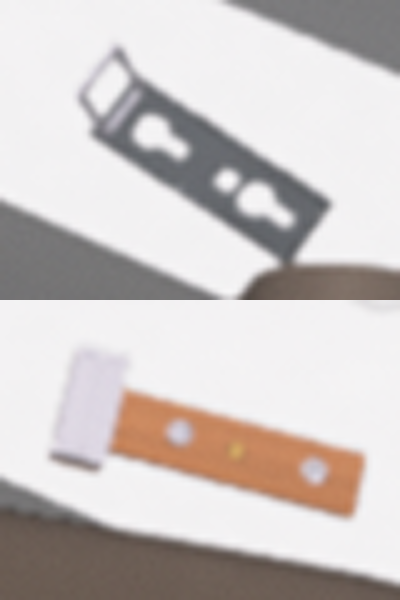

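The stand is centred near (0.457, 0.205) and points roughly along +y. The rail points roughly along +y with its cover at y≈-0.21. I'll move above the stand for a wrist look.

```bash
cat >> h.py <<'E'
def head(q): 
    m=Rn.from_quat(q).as_matrix(); return np.arctan2(m[1,0],m[0,0])
def plan(x,y,z,psi,n,opn=.085,via=None,P=None):
    s=ctrl.get_state(); p=s['eef_pos'] if P is None else np.array(P[:3]); h=head(s['tcp_rot']) if P is None else P[3]
    d=(np.array([x,y,z])-p)/n; dp=(psi-h)/n
    for i in range(n):
        a=h+dp*i
        print([[0,0,round(-dp,3)],[round(d[0]*np.cos(a)+d[1]*np.sin(a),4),round(d[0]*np.sin(a)-d[1]*np.cos(a),4),round(-d[2],4)],opn])
E
python3 - <<'E'
from h import *
plan(.48,-.25,.28,1.2,8); plan(.46,.16,.29,1.571,8,P=[.48,-.25,.28,1.2])
E
```

```text
[[0, 0, np.float64(-0.092)], [np.float64(0.0398), np.float64(-0.0296), np.float64(-0.0041)], 0.085]
[[0, 0, np.float64(-0.092)], [np.float64(0.0423), np.float64(-0.0258), np.float64(-0.0041)], 0.085]
[[0, 0, np.float64(-0.092)], [np.float64(0.0445), np.float64(-0.0218), np.float64(-0.0041)], 0.085]
[[0, 0, np.float64(-0.092)], [np.float64(0.0464), np.float64(-0.0176), np.float64(-0.0041)], 0.085]
[[0, 0, np.float64(-0.092)], [np.float64(0.0478), np.float64(-0.0132), np.float64(-0.0041)], 0.085]
[[0, 0, np.float64(-0.092)], [np.float64(0.0488), np.float64(-0.0088), np.float64(-0.0041)], 0.085]
[[0, 0, np.float64(-0.092)], [np.float64(0.0494), np.float64(-0.0043), np.float64(-0.0041)], 0.085]
[[0, 0, np.float64(-0.092)], [np.float64(0.0496), np.float64(0.0003), np.float64(-0.0041)], 0.085]
[[0, 0, -0.046], [np.float64(0.0469), np.float64(-0.0209), np.float64(-0.0012)], 0.085]
[[0, 0, -0.046], [np.float64(0.0478), np.float64(-0.0187), np.float64(-0.0012)], 0.085]
[[0, 0, -0.046], [np.float64(0.0486), np.float64(-0.0165), np.float64(-0.0012)], 0.085]
[[0, 0, -0.046], [np.float64(0.0493), np.float64(-0.0142), np.float64(-0.0012)], 0.085]
[[0, 0, -0.046], [np.float64(0.0499), np.float64(-0.0119), np.float64(-0.0012)], 0.085]
[[0, 0, -0.046], [np.float64(0.0504), np.float64(-0.0096), np.float64(-0.0012)], 0.085]
[[0, 0, -0.046], [np.float64(0.0508), np.float64(-0.0072), np.float64(-0.0012)], 0.085]
[[0, 0, -0.046], [np.float64(0.0511), np.float64(-0.0049), np.float64(-0.0012)], 0.085]
```

drive_tool --moves '[[[0,0,-0.092],[0.04,-0.03,-0.004],0.085],[[0,0,-0.092],[0.042,-0.026,-0.004],0.085],[[0,0,-0.092],[0.0445,-0.022,-0.004],0.085],[[0,0,-0.092],[0.0465,-0.018,-0.004],0.085],[[0,0,-0.092],[0.048,-0.013,-0.004],0.085]]'

```text
time: 0.72
eef_pos: [0.413, -0.3805, 0.2679]
tcp_rot: [0.895, 0.446, -0.0, -0.0]
contact_force: [-0.3, 0.5, 0.9]
opening: 0.995
finger_force: 0.0
```

drive_tool --moves '[[[0,0,-0.092],[0.049,-0.009,-0.004],0.085],[[0,0,-0.092],[0.0495,-0.004,-0.004],0.085],[[0,0,-0.092],[0.0495,0,-0.004],0.085],[[0,0,0],[0,0,0],0.085]]'

```text
time: 1.23
eef_pos: [0.481, -0.2467, 0.2803]
tcp_rot: [0.825, 0.566, 0.0, -0.0]
contact_force: [-0.3, -0.8, -0.3]
opening: 0.994
finger_force: 0.0
```

Run:
```python
from h import *
s=ctrl.get_state(); print(s['eef_pos'],head(s['tcp_rot']),s['tcp_rot'])
c=snap('wrist','w1'); print(c['fx'],-c['R'].T@c['t'],c['R'][2])
```

```text
[ 0.48102634 -0.2466899   0.28031005] 1.2026024945058462 [ 8.24600157e-01  5.65715945e-01  1.90551630e-04 -1.19989005e-04]
325.19226210127806 [ 0.50563236 -0.18189185  0.40627885] [-0.09860677 -0.255293   -0.96182233]
```

View pics/w1.png

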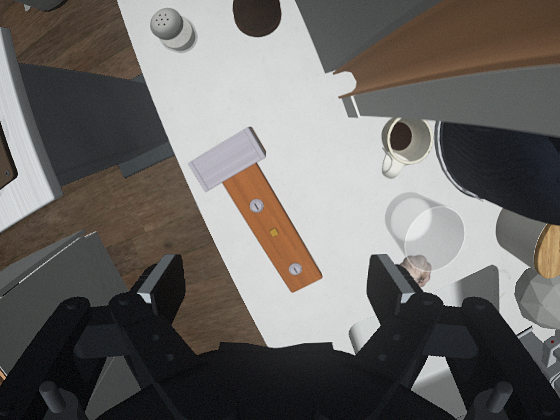

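The wrist view shows the rail: front screw (257,206), back screw (295,270), rail end corners (291,292) and (323,275), cover at top left. The shaker is at about (172,32) and the mill at (257,10). Next I'll carry on to the stand.

Run:
```python
from h import *
c=np.load('pics/w1.npz')
im=cv2.imread('pics/w1.png'); g=im.astype(int)
# screw heads: grey blobs on orange
for u,v in[(257,206),(295,270)]:
    w=g[v-11:v+12,u-11:u+12]; m=((w[:,:,2]-w[:,:,0])<45); 
    n,l,st,ce=cv2.connectedComponentsWithStats(m.astype(np.uint8)); k=l[11,11]; print('c',ce[k]+[u-11,v-11],st[k])
    cc=ce[k]+[u-11,v-11]; print(at(c,cc[0],cc[1],.024,True))
a,b=at(c,291.5,292,.014,True),at(c,323,275,.014,True); print(a,b,(a+b)/2,np.linalg.norm(a-b))
```

```text
c [256.23376623 205.23376623] [  4   4  14  14 154]
[ 0.443757   -0.27646206  0.024     ]
c [294.97709924 268.45801527] [  5   4  13  12 131]
[ 0.45851377 -0.37496935  0.024     ]
[ 0.44015073 -0.41349668  0.014     ] [ 0.48964716 -0.40403932  0.014     ] [ 0.46489894 -0.408768    0.014     ] 0.05039184077159799
```

drive_tool --moves '[[[0,0,-0.046],[0.047,-0.021,-0.001],0.085],[[0,0,-0.046],[0.048,-0.019,-0.001],0.085],[[0,0,-0.046],[0.0485,-0.0165,-0.001],0.085],[[0,0,-0.046],[0.0495,-0.014,-0.001],0.085],[[0,0,-0.046],[0.05,-0.012,-0.001],0.085]]'

```text
time: 1.9
eef_pos: [0.4679, 0.0077, 0.285]
tcp_rot: [0.756, 0.654, -0.0, 0.0]
contact_force: [0.9, 0.5, -1.1]
opening: 0.998
finger_force: 0.0
```

drive_tool --moves '[[[0,0,-0.046],[0.05,-0.0095,-0.001],0.0],[[0,0,-0.046],[0.05,-0.007,-0.001],0.0],[[0,0,-0.046],[0.05,-0.005,-0.001],0.0],[[0,0,0],[0,0,0],0.0],[[0,0,0],[0,0,0],0.0]]'

```text
time: 2.52
eef_pos: [0.4615, 0.158, 0.2879]
tcp_rot: [0.709, 0.705, -0.001, 0.0]
contact_force: [-0.7, -0.6, -0.1]
opening: 0.002
finger_force: 0.0
```

Run:
```python
from h import *
s=ctrl.get_state(); print(s['eef_pos'],head(s['tcp_rot']),s['opening'])
c=snap('wrist','w2'); print(-c['R'].T@c['t'],c['R'][2])
```

```text
[0.46153244 0.15799368 0.28787918] 1.5645147868239773 0.002215712589108363
[0.46162464 0.22759656 0.41371868] [-0.00240267 -0.27491201 -0.96146639]
```

View pics/w2.png

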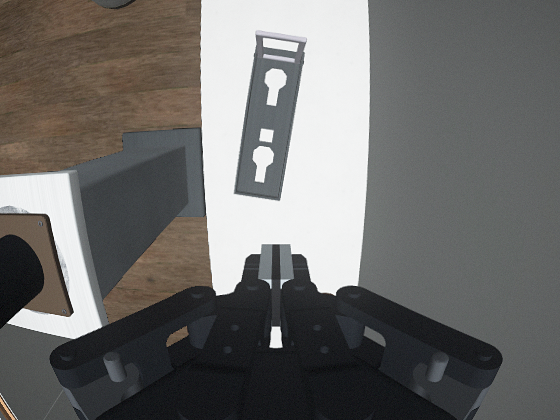

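The stand is seen from above: back corners (235,193) and (281,200), window (266,135), back hole around (264,157), front hole around (275,80). The raised backrest's bar runs from (256,33) to (306,42).

Run:
```python
from h import *
c=np.load('pics/w2.npz')
a,b=at(c,235,193,.014,True),at(c,281,200,.014,True); print('back',a,b,np.linalg.norm(a-b),(a+b)/2)
im=cv2.imread('pics/w2.png'); g=im.min(2)
m=(g[60:190,245:295]>170).astype(np.uint8); n,l,st,ce=cv2.connectedComponentsWithStats(m)
for i in range(1,n):
    if st[i][4]>40:
        e=ce[i]+[245,60]; print(e,st[i],at(c,*e,.003,True))
w=at(c,266,135,.0025,True)
```

```text
back [0.40909879 0.12802675 0.014     ] [0.46762235 0.11839998 0.014     ] 0.059310047602146844 [0.43836057 0.12321337 0.014     ]
[247.42358079  76.96943231] [  0   0   9  50 229] [0.42672221 0.27430163 0.003     ]
[274.24105461  84.04896422] [ 20   8  22  38 531] [0.45997138 0.26466269 0.003     ]
[290.16568047 163.46351085] [ 37  55  13  75 507] [0.47960145 0.16366492 0.003     ]
[266.00632911 134.97468354] [ 14  69  15  14 158] [0.44919326 0.20029297 0.003     ]
[261.93963783 161.21126761] [  8  86  21  37 497] [0.44363684 0.16679563 0.003     ]
```

Run:
```python
from h import *
c=np.load('pics/w2.npz')
psi=1.408; e=np.array([np.cos(psi),np.sin(psi),0]); O=np.array([.4525,.2165,0])
for th in np.arange(1.1,1.8,.1):
    B=O+e*(82-71*np.cos(th))/1e3+[0,0,.010+.071*np.sin(th)]
    print(round(th,2),proj(c,B,True),B)
for P in(119,): 
    X=O+e*P/1e3; print(X); plan(X[0],X[1],.20,psi,4,0.0)
```

```text
1.1 [274.50334294  77.12973654] [0.46057063 0.26563629 0.07327572]
1.2 [275.48395528  70.74728478] [0.46162056 0.27202856 0.07617478]
1.3 [276.52002078  64.14324064] [0.46271216 0.27867449 0.07841263]
1.4 [277.59506434  57.42770767] [0.46383451 0.28550768 0.07996693]
1.5 [278.6911545   50.71521209] [0.4649764  0.29245985 0.08082214]
1.6 [279.78958275  44.12016923] [0.46612643 0.29946154 0.08096973]
1.7 [280.87160638  37.7523587 ] [0.4672731  0.30644279 0.0804082 ]
[0.4717873  0.33392657 0.        ]
[[0, 0, np.float64(0.039)], [np.float64(0.0441), np.float64(0.0022), np.float64(0.022)], 0.0]
[[0, 0, np.float64(0.039)], [np.float64(0.0441), np.float64(0.0005), np.float64(0.022)], 0.0]
[[0, 0, np.float64(0.039)], [np.float64(0.0441), np.float64(-0.0012), np.float64(0.022)], 0.0]
[[0, 0, np.float64(0.039)], [np.float64(0.044), np.float64(-0.0029), np.float64(0.022)], 0.0]
```

drive_tool --moves '[[[0,0,0.039],[0.044,0.002,0.022],0],[[0,0,0.039],[0.044,0.0005,0.022],0],[[0,0,0.039],[0.044,-0.001,0.022],0],[[0,0,0.039],[0.044,-0.003,0.022],0],[[0,0,0],[0,0,0.04],0]]'

```text
time: 3.2
eef_pos: [0.4732, 0.3361, 0.1611]
tcp_rot: [0.762, 0.648, 0.002, 0.001]
contact_force: [0.1, 0.2, 0.4]
opening: 0.003
finger_force: 0.0
```

drive_tool --moves '[[[0,0,0],[0,0,0.04],0],[[0,0,0],[0,0,0.033],0],[[0,0,0],[0,0,0],0]]'

```text
time: 3.58
eef_pos: [0.4697, 0.3322, 0.084]
tcp_rot: [0.763, 0.647, -0.004, -0.001]
contact_force: [-0.4, -0.3, -0.6]
opening: -0.004
finger_force: 0.0
```

Run:
```python
from h import *
s=ctrl.get_state(); print(s['eef_pos'],head(s['tcp_rot']))
c=snap('wrist','w3'); psi=1.408; e=np.array([np.cos(psi),np.sin(psi),0]);d=s['eef_pos']-[.4525,.2165,0]
print('P',d@e*1e3,'lat',(-d[0]*e[1]+d[1]*e[0])*1e3)
```

```text
[0.46967679 0.33223863 0.08399984] 1.4070186613333755
P 116.99230246057773 lat 1.8090348247040249
```

View pics/w3.png

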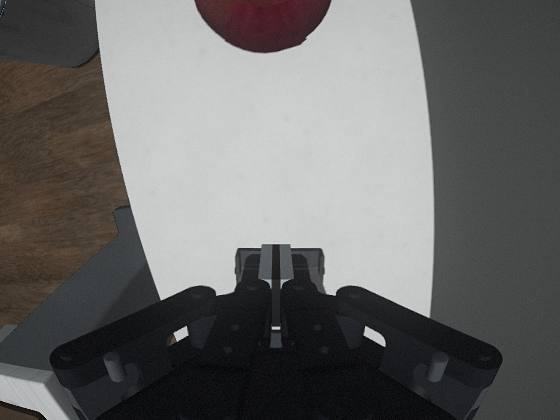

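drive_tool --moves '[[[0,0,0],[-0.01,0.002,-0.002],0],[[0,0,0],[-0.01,0,0],0],[[0,0,0],[-0.013,0,0],0],[[0,0,0],[-0.013,0,0.003],0],[[0,0,0],[-0.011,0,0.005],0]]'

```text
time: 4.25
eef_pos: [0.4637, 0.2773, 0.0813]
tcp_rot: [0.762, 0.648, 0.0, 0.0]
contact_force: [1.0, 0.4, 0.1]
opening: -0.002
finger_force: 0.2
```

drive_tool --moves '[[[0,0,0],[-0.005,0,0.005],0],[[0,0,0],[0.004,0,-0.03],0],[[0,0,0],[-0.024,0,0],0],[[0,0,0],[0,0,0.01],0]]'

```text
time: 4.75
eef_pos: [0.4601, 0.2531, 0.0964]
tcp_rot: [0.762, 0.647, 0.001, 0.0]
contact_force: [-0.3, 0.5, -0.2]
opening: 0.0
finger_force: 0.0
```

Run:
```python
from h import *
s=ctrl.get_state(); print(s['eef_pos'],head(s['tcp_rot']))
psi=1.408; e=np.array([np.cos(psi),np.sin(psi),0]);d=s['eef_pos']-[.4525,.2165,0]
print('P',d@e*1e3,'lat',(-d[0]*e[1]+d[1]*e[0])*1e3)
a=snap('side','s3')['image'][:,:,::-1]; b=snap('top','t3')['image'][:,:,::-1]
cv2.imwrite('pics/c3.png',np.hstack([cv2.resize(a[140:240,170:270],(400,400),interpolation=3),cv2.resize(b[170:240,180:250],(400,400),interpolation=3)]))
```

```text
[0.46010879 0.25307101 0.09639919] 1.4085210112203435
P 37.32068457283034 lat -1.5808274680288283
```

View pics/c3.png

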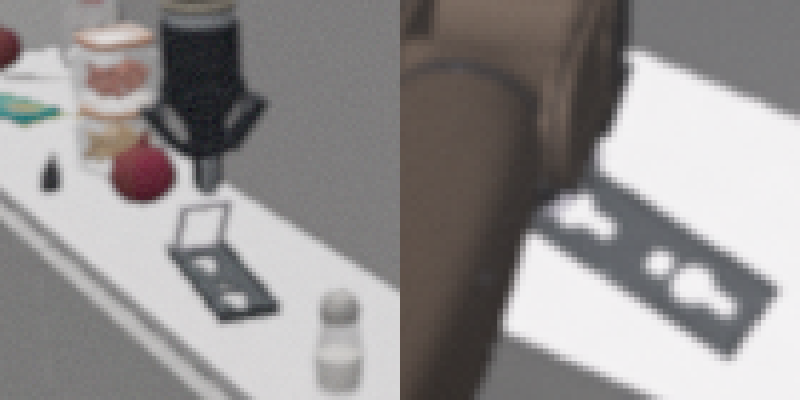

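The side crop shows the frame's bar at crop (205–228,205) and the fingertip at about (207,190). I'll check the angle by projection.

Run:
```python
from h import *
psi=1.408; e=np.array([np.cos(psi),np.sin(psi),0]); n=np.array([-e[1],e[0],0]);O=np.array([.4525,.2165,0])
s=np.load('pics/s3.npz'); cr=lambda X:((proj(s,X)-[170,140])*4).round(0)
T=ctrl.get_state()['eef_pos']
print('tip',cr(T-[0,0,.017]),'corners',[cr(O+e*x+n*y+[0,0,.014]) for x in(-.095,.095) for y in(-.03,.03)])
for th in np.arange(.4,1.8,.2):
    B=O+e*(82-71*np.cos(th))/1e3+[0,0,.010+.071*np.sin(th)]
    print(round(th,2),cr(B-n*.0225),cr(B+n*.0225))
```

```text
tip [206. 196.] corners [array([281., 300.]), array([219., 310.]), array([221., 233.]), array([164., 241.])]
0.4 [236. 238.] [192. 244.]
0.6 [233. 224.] [189. 230.]
0.8 [230. 210.] [186. 217.]
1.0 [226. 199.] [182. 205.]
1.2 [222. 189.] [179. 194.]
1.4 [218. 181.] [175. 187.]
1.6 [214. 176.] [171. 181.]
```

The bar sits at about 0.9 rad with the finger above it, so I'll press it down.

drive_tool --moves '[[[0,0,0],[-0.004,-0.001,0.014],0],[[0,0,0],[-0.007,0,0.013],0],[[0,0,0],[-0.006,0,0.013],0],[[0,0,0],[-0.004,0,0.013],0],[[0,0,0],[-0.004,0,0.008],0]]'

```text
time: 5.48
eef_pos: [0.4541, 0.2288, 0.0339]
tcp_rot: [0.762, 0.648, -0.001, -0.0]
contact_force: [0.3, 0.0, 0.7]
opening: 0.002
finger_force: 0.1
```

drive_tool --moves '[[[0,0,0],[0,0,0.004],0],[[0,0,0],[0,0,0.002],0],[[0,0,0],[0,0,0],0]]'

```text
time: 5.85
eef_pos: [0.4551, 0.2292, 0.03]
tcp_rot: [0.762, 0.648, -0.0, 0.0]
contact_force: [-1.1, -0.5, 2.7]
opening: -0.001
finger_force: 1.3
```

drive_tool --moves '[[[0,0,0],[0,0,0.001],0],[[0,0,0],[0,0,-0.03],0.085],[[0,0,0],[-0.035,0,-0.05],0.085],[[0,0,0],[-0.035,0,-0.05],0.085],[[0,0,0],[0,0,0],0.085]]'

```text
time: 6.48
eef_pos: [0.4469, 0.1593, 0.1636]
tcp_rot: [0.762, 0.647, 0.005, 0.003]
contact_force: [0.7, 0.4, -0.4]
opening: 0.845
finger_force: 0.0
```

Run:
```python
from h import *
s=ctrl.get_state(); print(s['eef_pos'],head(s['tcp_rot']))
c=snap('wrist','w4')
```

```text
[0.44685212 0.15925122 0.16357631] 1.4075801747181744
```

View pics/w4.png

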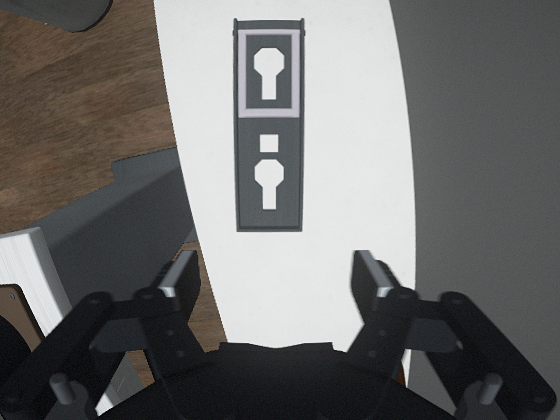

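The backrest is folded flat. Front hole at about (269,72), window (269,143), back hole (269,184), back corners (237,231) and (302,231).

Run:
```python
from h import *
c=np.load('pics/w4.npz'); g=cv2.imread('pics/w4.png').min(2)
m=(g[35:215,250:290]>185).astype(np.uint8); 
n,l,st,ce=cv2.connectedComponentsWithStats(m); P=[]
for i in range(1,n):
    if 100<st[i][4]<3000:
        e=ce[i]+[250,35]; P.append(at(c,*e,.0025,True)); print(e,st[i],P[-1])
d=P[0]-P[-1]; psi=np.arctan2(d[1],d[0]); print(np.linalg.norm(d),psi)
a,b=at(c,237,231.5,.014,True),at(c,302,231.5,.014,True); M=(a+b)/2; e=np.array([np.cos(psi),np.sin(psi),0]);print(a,b,np.linalg.norm(a-b),'O from back',M+95e-3*e)
for p in P: print((p-M)@e-.095, (p-M)@[-e[1],e[0],0])
```

```text
[268.53574927  69.51616063] [   4   13   30   51 1021] [0.46002357 0.26774093 0.0025    ]
[269.816 112.336] [  0  74  40   7 250] [0.45489956 0.22998624 0.0025    ]
[268.5 143. ] [ 10 100  18  17 306] [0.44928716 0.20340016 0.0025    ]
[268.73105656 180.40341515] [  5 125  28  49 937] [0.4438672  0.17005888 0.0025    ]
0.0990091432751939 1.4068826830964198
[0.40800261 0.13067466 0.014     ] [0.46619685 0.12090046 0.014     ] 0.05900935775536484 O from back [0.45260189 0.2195142  0.014     ]
0.04879138676773048 0.0005474638868378936
0.010706608940751983 -0.0005580423223196345
-0.016438951873747096 0.000640802618281137
-0.050217756507463414 0.000547463886837895
```

drive_tool --moves '[[[0,0,0],[0.0275,-0.0022,0.03],0.085],[[0,0,0],[0.0275,-0.0023,0.03],0.085],[[0,0,0],[0,0,0.035],0.085],[[0,0,0],[0,0,0.03],0.085],[[0,0,0],[0,0,0.017],0.085]]'

```text
time: 7.15
eef_pos: [0.4457, 0.2151, 0.013]
tcp_rot: [0.761, 0.648, -0.002, -0.001]
contact_force: [-0.7, -0.3, -0.7]
opening: 0.998
finger_force: 0.0
```

drive_tool --moves '[[[0,0,0],[0,0,0.004],0.085],[[0,0,0],[0,0,0.003],0.085],[[0,0,0],[0,0,0],0.07],[[0,0,0],[0,0,0],0.065]]'

```text
time: 7.65
eef_pos: [0.449, 0.2153, 0.0108]
tcp_rot: [0.762, 0.648, 0.001, 0.0]
contact_force: [-1.3, -0.3, 4.4]
opening: 0.763
finger_force: 2.2
```

Run:
```python
from h import *
s=ctrl.get_state(); print(s['eef_pos'],head(s['tcp_rot']),s['opening'],s['contact_force'],s['finger_force'])
```

```text
[0.44899392 0.21526048 0.01076047] 1.4095628293180202 0.7630831586852082 [-1.29158859 -0.32323418  4.35792233] 2.2026902390643954
```

drive_tool --grip_force 40 --moves '[[[0,0,0],[0,0.002,-0.006],0.07],[[0,0,0],[0,0,0],0.05],[[0,0,0],[0,0,0],0.05],[[0,0,0],[0,0,0],0.05]]'

```text
time: 8.15
eef_pos: [0.4516, 0.215, 0.0169]
tcp_rot: [0.762, 0.648, 0.001, 0.001]
contact_force: [-0.5, -0.4, 6.9]
opening: 0.682
finger_force: 43.7
```

Run:
```python
from h import *
s=ctrl.get_state(); print(s['eef_pos'],head(s['tcp_rot']),s['opening'],s['contact_force'],s['finger_force'])
```

```text
[0.45159633 0.21496338 0.01691647] 1.409819628769581 0.6823181640064725 [-0.47783919 -0.40077025  6.92345721] 43.69864761829376
```

drive_tool --grip_force 70 --moves '[[[0,0,0],[0,0,-0.01],0.05],[[0,0,0],[0,0,-0.05],0.05],[[0,0,0],[0,0,-0.06],0.05],[[0,0,0],[0,0,-0.06],0.05],[[0,0,0],[0,0,-0.055],0.05]]'

```text
time: 8.78
eef_pos: [0.4486, 0.2144, 0.2508]
tcp_rot: [0.762, 0.648, -0.001, -0.001]
contact_force: [0.7, 0.5, -5.0]
opening: 0.674
finger_force: 78.5
```

Run:
```python
from h import *
s=ctrl.get_state(); print(s['eef_pos'],head(s['tcp_rot']),s['opening'],s['contact_force'],s['finger_force'])
plan(.47,-.06,.25,1.55,6,.05); plan(.37,-.37,.22,1.72,7,.05,P=[.47,-.06,.25,1.55])
```

```text
[0.44858655 0.21438348 0.25082068] 1.4098378987753415 0.6737456967117665 [ 0.68399417  0.51668282 -5.0369389 ] 78.51925492286682
[[0, 0, np.float64(-0.023)], [np.float64(-0.0446), np.float64(0.0109), np.float64(0.0001)], 0.05]
[[0, 0, np.float64(-0.023)], [np.float64(-0.0448), np.float64(0.0098), np.float64(0.0001)], 0.05]
[[0, 0, np.float64(-0.023)], [np.float64(-0.045), np.float64(0.0088), np.float64(0.0001)], 0.05]
[[0, 0, np.float64(-0.023)], [np.float64(-0.0452), np.float64(0.0077), np.float64(0.0001)], 0.05]
[[0, 0, np.float64(-0.023)], [np.float64(-0.0454), np.float64(0.0066), np.float64(0.0001)], 0.05]
[[0, 0, np.float64(-0.023)], [np.float64(-0.0455), np.float64(0.0056), np.float64(0.0001)], 0.05]
[[0, 0, -0.024], [np.float64(-0.0446), np.float64(-0.0134), np.float64(0.0043)], 0.05]
[[0, 0, -0.024], [np.float64(-0.0442), np.float64(-0.0144), np.float64(0.0043)], 0.05]
[[0, 0, -0.024], [np.float64(-0.0439), np.float64(-0.0155), np.float64(0.0043)], 0.05]
[[0, 0, -0.024], [np.float64(-0.0435), np.float64(-0.0166), np.float64(0.0043)], 0.05]
[[0, 0, -0.024], [np.float64(-0.0431), np.float64(-0.0176), np.float64(0.0043)], 0.05]
[[0, 0, -0.024], [np.float64(-0.0426), np.float64(-0.0187), np.float64(0.0043)], 0.05]
[[0, 0, -0.024], [np.float64(-0.0422), np.float64(-0.0197), np.float64(0.0043)], 0.05]
```

drive_tool --moves '[[[0,0,-0.023],[-0.0446,0.011,0],0.05],[[0,0,-0.023],[-0.045,0.01,0],0.05],[[0,0,-0.023],[-0.045,0.009,0],0.05],[[0,0,-0.023],[-0.045,0.0075,0],0.05],[[0,0,-0.023],[-0.0455,0.0065,0],0.05]]'

```text
time: 9.4
eef_pos: [0.4663, -0.0151, 0.2485]
tcp_rot: [0.723, 0.691, -0.001, -0.002]
contact_force: [1.0, 0.3, -5.4]
opening: 0.678
finger_force: 78.5
```

drive_tool --moves '[[[0,0,-0.023],[-0.0455,0.0055,0],0.05],[[0,0,-0.024],[-0.0445,-0.0135,0],0.05],[[0,0,-0.024],[-0.044,-0.0145,0],0.05],[[0,0,-0.024],[-0.044,-0.0155,0],0.05],[[0,0,-0.024],[-0.0435,-0.0165,0.007],0.05]]'

```text
time: 10.02
eef_pos: [0.4122, -0.2373, 0.2421]
tcp_rot: [0.681, 0.733, 0.0, -0.001]
contact_force: [1.1, -1.0, -5.6]
opening: 0.677
finger_force: 78.5
```

drive_tool --moves '[[[0,0,-0.024],[-0.043,-0.0175,0.007],0.05],[[0,0,-0.024],[-0.0425,-0.0185,0.008],0.05],[[0,0,-0.024],[-0.042,-0.0195,0.008],0.05],[[0,0,0],[0,0,0],0.05],[[0,0,0],[0,0,0],0.05]]'

```text
time: 10.65
eef_pos: [0.37, -0.3677, 0.2188]
tcp_rot: [0.654, 0.756, 0.001, -0.002]
contact_force: [0.6, -0.2, -5.3]
opening: 0.671
finger_force: 78.5
```

Run:
```python
from h import *
s=ctrl.get_state(); print(s['eef_pos'],head(s['tcp_rot']),s['tcp_rot'],s['opening'],s['contact_force'],s['finger_force'])
c=snap('wrist','w5')
for X in([.4438,-.2765,.024],[.4585,-.375,.024]): print(proj(c,X,True))
```

```text
[ 0.37002078 -0.36774832  0.21877203] 1.7151003440267147 [ 6.54290176e-01  7.56241256e-01  7.47247726e-04 -1.72314973e-03] 0.6712910070751694 [ 0.56351609 -0.24953403 -5.34175859] 78.4808886051178
[362.70646745 106.38596755]
[358.77233728 202.76818976]
```

View pics/w5.png

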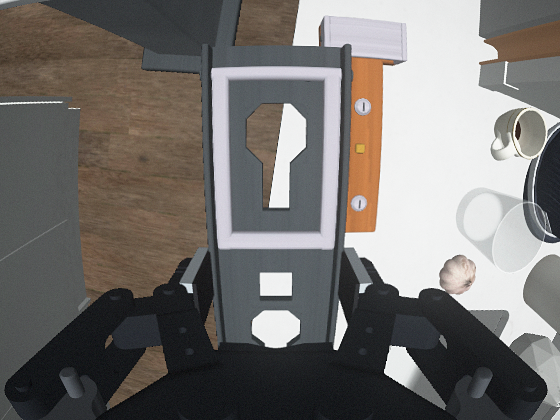

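The screws are at (363,106) and (359,203), matching the prediction. The stand in the hand shows its front hole at about (276,130), window (276,285) and flange tops at x≈207 and 347.

Run:
```python
from h import *
c=np.load('pics/w5.npz'); im=cv2.imread('pics/w5.png'); g=im.astype(int); s=ctrl.get_state(); T=s['eef_pos']; S=[]
for u,v in[(363,106),(359,203)]:
    w=g[v-13:v+14,u-13:u+14]; m=((w[:,:,2]-w[:,:,0])<45)
    n,l,st,ce=cv2.connectedComponentsWithStats(m.astype(np.uint8)); k=l[13,13]
    cc=ce[k]+[u-13,v-13]; S.append(at(c,cc[0],cc[1],.024,True)); print('screw',cc,st[k],S[-1])
d=S[0]-S[1]; pr=np.arctan2(d[1],d[0]); print(np.linalg.norm(d),'psi rail',pr)
er=np.array([np.cos(pr),np.sin(pr),0]); Ro=((S[0]-27e-3*er)+(S[1]+73e-3*er))/2; print('rail origin',Ro)
# stand in hand: floor top / edge features
zf=T[2]-.0169+.005
gm=im.min(2)
# window
w=(gm[262:308,250:302]>150).astype(np.uint8); n,l,st,ce=cv2.connectedComponentsWithStats(w); k=l[23,26]; cw=ce[k]+[250,262]
pw=at(c,*cw,zf-.0025,True); print('win',cw,st[k],pw-T)
# keyhole extents front slot end & hole edges by eye
for u,v in [(276,103),(276,209),(246,125),(306,125),(263,195),(289,195)]:
    print(u,v,(at(c,u,v,zf,True)-T).round(4))
# backrest inner side edges / flange outer edges
eh=np.array([np.cos(head(s['tcp_rot'])),np.sin(head(s['tcp_rot'])),0]); nh=np.array([-eh[1],eh[0],0])
for a in [(229,82),(324,82),(229,232),(324,232)]:
    q=at(c,*a,zf+.008,True)-T; print('frame',a,q@eh,q@nh)
print('win local',(pw-T)@eh,(pw-T)@nh)
```

```text
screw [362.25       106.47368421] [  4   5  17  18 228] [ 0.44334739 -0.27668061  0.024     ]
screw [358.43627451 202.69607843] [  5   5  16  16 204] [ 0.45811971 -0.37497644  0.024     ]
0.09939964935087478 psi rail 1.7199643360549404
rail origin [ 0.44731539 -0.30308394  0.024     ]
win [275.50728477 283.69801325] [ 10  10  32  24 755] [ 0.00070157 -0.0111387  -0.0144    ]
276 103 [-0.0113  0.0731 -0.0119]
276 209 [-0.0047  0.0276 -0.0119]
246 125 [-0.0225  0.0622 -0.0119]
306 125 [ 0.0025  0.0658 -0.0119]
263 195 [-0.0112  0.0331 -0.0119]
289 195 [-0.      0.0347 -0.0119]
frame (229, 82) 0.0824425405885943 0.019127193973987867
frame (324, 82) 0.08242854154390497 -0.018293627877119117
frame (229, 232) 0.020065724708824773 0.020799827297485904
frame (324, 232) 0.020031270450625714 -0.019906004219764538
win local -0.011122870182533436 0.000919031543222264
```

Run:
```python
from h import *
c=np.load('pics/w5.npz')
for n,u,v,z in[('glass',488,222,0),('garlic',458,275,.02),('mug handle',500,152,.03)]: print(n,at(c,u,v,z,True))
plan(.4529,-.3371,.08,1.720,4,.05)
```

```text
glass [ 0.65361441 -0.3796637   0.        ]
garlic [ 0.61605488 -0.44948787  0.02      ]
mug handle [ 0.61942867 -0.28827932  0.03      ]
[[0, 0, np.float64(-0.001)], [np.float64(0.0046), np.float64(0.0215), np.float64(0.0348)], 0.05]
[[0, 0, np.float64(-0.001)], [np.float64(0.0045), np.float64(0.0215), np.float64(0.0348)], 0.05]
[[0, 0, np.float64(-0.001)], [np.float64(0.0045), np.float64(0.0215), np.float64(0.0348)], 0.05]
[[0, 0, np.float64(-0.001)], [np.float64(0.0045), np.float64(0.0215), np.float64(0.0348)], 0.05]
```

Clear of the bystanders.

drive_tool --moves '[[[0,0,-0.0015],[0.0045,0.0215,0.035],0.05],[[0,0,-0.0015],[0.0045,0.0215,0.035],0.05],[[0,0,-0.0015],[0.0045,0.0215,0.035],0.05],[[0,0,0],[0.0045,0.0215,0.034],0.05],[[0,0,0],[0,0,0],0.05]]'

```text
time: 11.32
eef_pos: [0.4525, -0.3345, 0.0779]
tcp_rot: [0.651, 0.759, 0.001, -0.004]
contact_force: [-0.0, 0.4, -5.3]
opening: 0.679
finger_force: 78.6
```

drive_tool --moves '[[[0,0,0],[0,0,0],0.05]]'

```text
time: 11.45
eef_pos: [0.4536, -0.3382, 0.0823]
tcp_rot: [0.652, 0.758, -0.0, 0.001]
contact_force: [-1.1, -0.1, -4.6]
opening: 0.675
finger_force: 78.6
```

Run:
```python
from h import *
s=ctrl.get_state(); print(s['eef_pos'],head(s['tcp_rot']),s['tcp_rot'],s['contact_force'])
plan(.4529,-.3371,.045,1.720,1,.05)
```

```text
[ 0.45359903 -0.33823951  0.08229586] 1.7218388615837708 [ 6.51740189e-01  7.58442054e-01 -2.01750976e-04  5.79451901e-04] [-1.14460091 -0.10029606 -4.58871795]
[[0, 0, np.float64(0.002)], [np.float64(0.0012), np.float64(-0.0005), np.float64(0.0373)], 0.05]
```

drive_tool --moves '[[[0,0,0.001],[0.001,0,0.018],0.05],[[0,0,0],[0,0,0.017],0.05],[[0,0,0],[0,0,0],0.05],[[0,0,0],[0,0,0],0.05]]'

```text
time: 11.95
eef_pos: [0.4528, -0.3377, 0.0462]
tcp_rot: [0.653, 0.758, 0.0, -0.0]
contact_force: [-0.1, -0.2, -4.4]
opening: 0.673
finger_force: 78.6
```

Run:
```python
from h import *
s=ctrl.get_state(); print(s['eef_pos'],head(s['tcp_rot']),s['tcp_rot'],s['contact_force'])
```

```text
[ 0.45278865 -0.33768928  0.04616738] 1.7189598545296865 [ 6.52831506e-01  7.57503145e-01  6.51097852e-06 -1.02143729e-04] [-0.08072205 -0.16659986 -4.39161001]
```

drive_tool --moves '[[[0,0,0],[0,0,0.006],0.05],[[0,0,0],[0,0,0.006],0.05],[[0,0,0],[0,0,0],0.05]]'

```text
time: 12.32
eef_pos: [0.4526, -0.3371, 0.0337]
tcp_rot: [0.653, 0.758, 0.0, -0.001]
contact_force: [0.1, -0.3, -4.6]
opening: 0.677
finger_force: 78.6
```

The underside is already about 9 mm below the screw tops with no contact, so the screws are in the holes. I'll lower the last bit.

drive_tool --moves '[[[0,0,0],[0,0,0.002],0.05],[[0,0,0],[0,0,0.001],0.05],[[0,0,0],[0,0,0],0.05]]'

```text
time: 12.7
eef_pos: [0.4531, -0.3376, 0.0315]
tcp_rot: [0.653, 0.758, 0.0, 0.0]
contact_force: [-0.7, 0.2, -5.2]
opening: 0.676
finger_force: 78.7
```

drive_tool --moves '[[[0,0,0],[0,0,0.0015],0.05],[[0,0,0],[0,0,0],0.05],[[0,0,0],[0,0,0],0.05]]'

```text
time: 13.08
eef_pos: [0.4532, -0.3377, 0.0313]
tcp_rot: [0.653, 0.758, 0.0, -0.0]
contact_force: [-3.3, 3.1, 5.1]
opening: 0.673
finger_force: 79.8
```

drive_tool --moves '[[[0,0,0],[0,0,0],0.07],[[0,0,0],[0,0,0],0.085],[[0,0,0],[0,0,0],0.085],[[0,0,0],[0,0,-0.02],0.085],[[0,0,0],[0,0,-0.05],0.085]]'

```text
time: 13.7
eef_pos: [0.4516, -0.3362, 0.0989]
tcp_rot: [0.653, 0.758, 0.0, -0.003]
contact_force: [0.3, -0.3, 0.2]
opening: 0.998
finger_force: 0.0
```

drive_tool --moves '[[[0,0,0],[-0.04,0,-0.05],0],[[0,0,0],[-0.04,0,0],0],[[0,0,0],[-0.037,0,0],0],[[0,0,0],[0,0,0],0],[[0,0,0],[0,0,0],0]]'

```text
time: 14.32
eef_pos: [0.47, -0.4518, 0.1491]
tcp_rot: [0.653, 0.758, 0.0, -0.0]
contact_force: [-0.5, -0.8, -0.2]
opening: -0.002
finger_force: 0.0
```

Run:
```python
from h import *
s=ctrl.get_state(); print(s['eef_pos'],head(s['tcp_rot']),s['opening'])
c=snap('wrist','w6'); Ro=np.array([.4473,-.3031,0]); a=1.72; e=np.array([np.cos(a),np.sin(a),0]); n=np.array([-e[1],e[0],0])
d=s['eef_pos']-Ro; print('rail x',d@e,'lat',d@n)
im=cv2.imread('pics/w6.png')
for x,y,z in [(-125,30,28),(-125,-30,28),(65,30,28),(65,-30,28),(-73,0,24),(27,0,24)]:
    p=proj(c,Ro+e*x/1e3+n*y/1e3+[0,0,z/1e3],True); print(x,y,p.round(1)); cv2.drawMarker(im,tuple(int(round(t)) for t in p),(0,0,255),cv2.MARKER_CROSS,8,1)
cv2.imwrite('pics/w6m.png',im)
```

```text
[ 0.47002246 -0.45182359  0.14914201] 1.719236638800755 -0.0022805279751039564
rail x -0.15044894658509048 lat -0.00036214319266487114
-125 30 [236.8 171.3]
-125 -30 [314.3 171.2]
65 30 [237.5 -58.7]
65 -30 [313.3 -58.8]
-73 0 [275.5 103.4]
27 0 [275.4 -18.3]
```

View pics/w6m.png

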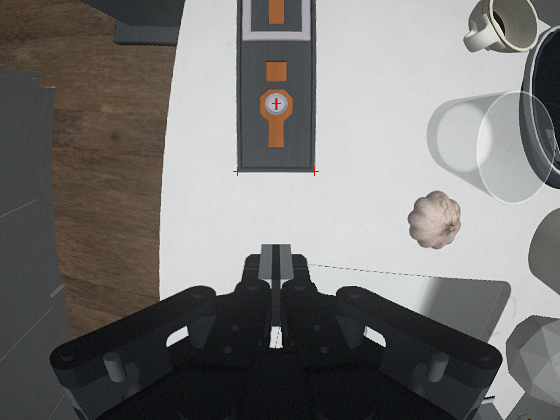

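The stand's back corners (237,171) and (314,171) and the back screw in its hole at (276,103) match the intended placement. Next I'll lower behind the stand and push.

drive_tool --moves '[[[0,0,0],[0,0,0.05],0],[[0,0,0],[0,0,0.045],0],[[0,0,0],[0,0,0.018],0],[[0,0,0],[0.004,0,0],0],[[0,0,0],[0.004,0,0],0]]'

```text
time: 15.0
eef_pos: [0.47, -0.4451, 0.038]
tcp_rot: [0.653, 0.758, -0.0, 0.002]
contact_force: [0.1, -0.5, 0.9]
opening: -0.004
finger_force: 0.0
```

drive_tool --moves '[[[0,0,0],[0.004,0,0],0],[[0,0,0],[0.005,0,0],0],[[0,0,0],[0.005,0,0],0],[[0,0,0],[0.005,0,0],0],[[0,0,0],[0,0,0],0]]'

```text
time: 15.62
eef_pos: [0.4664, -0.4257, 0.0362]
tcp_rot: [0.653, 0.758, -0.0, 0.001]
contact_force: [1.3, -2.6, 1.5]
opening: -0.0
finger_force: 1.5
```

```bash
cat >> h.py <<'E'
def rail():
    s=ctrl.get_state(); Ro=np.array([.4473,-.3031,0]); a=1.72; e=np.array([np.cos(a),np.sin(a),0]); n=np.array([-e[1],e[0],0])
    d=s['eef_pos']-Ro; f=s['contact_force']; print('rail x',(d@e*1e3).round(1),'lat',(d@n*1e3).round(1),'z',d[2].round(4),'F along',(f@e).round(1),f.round(1))
E
python3 -c "
from h import *
rail()"
```

```text
rail x -124.1 lat -0.7 z 0.0362 F along -2.7 [ 1.3 -2.6  1.5]
```

drive_tool --moves '[[[0,0,0],[0.005,0,0],0],[[0,0,0],[0.005,0,0],0],[[0,0,0],[0.004,0,0],0],[[0,0,0],[0.002,0,0],0],[[0,0,0],[0,0,0],0]]'

```text
time: 16.25
eef_pos: [0.4636, -0.4091, 0.0353]
tcp_rot: [0.653, 0.758, 0.0, -0.001]
contact_force: [1.0, -3.6, 0.5]
opening: 0.002
finger_force: 1.1
```

```bash
python3 -c "
from h import *
rail()"
```

```text
rail x -107.2 lat -0.3 z 0.0353 F along -3.7 [ 1.  -3.6  0.5]
```

drive_tool --moves '[[[0,0,0],[0.002,0,0],0],[[0,0,0],[0.001,0,0],0],[[0,0,0],[0,0,0],0]]'

```text
time: 16.62
eef_pos: [0.4633, -0.4079, 0.0354]
tcp_rot: [0.653, 0.758, -0.001, 0.001]
contact_force: [1.2, -7.0, -1.8]
opening: 0.0
finger_force: 3.3
```

```bash
python3 -c "
from h import *
rail()"
```

```text
rail x -106.0 lat -0.3 z 0.0354 F along -7.1 [ 1.2 -7.  -1.8]
```

Force is rising at about -106, where home is expected. I'll push a little more.

drive_tool --moves '[[[0,0,0],[0.001,0,0],0],[[0,0,0],[0.001,0,0],0],[[0,0,0],[0,0,0],0]]'

```text
time: 17.0
eef_pos: [0.4633, -0.4077, 0.0357]
tcp_rot: [0.653, 0.758, -0.002, 0.003]
contact_force: [1.9, -11.4, -4.3]
opening: -0.004
finger_force: 5.4
```

```bash
python3 -c "
from h import *
rail()"
```

```text
rail x -105.9 lat -0.3 z 0.0357 F along -11.5 [  1.9 -11.4  -4.3]
```

drive_tool --moves '[[[0,0,0],[0.002,0,0],0],[[0,0,0],[0,0,0],0]]'

```text
time: 17.25
eef_pos: [0.4634, -0.4075, 0.0362]
tcp_rot: [0.652, 0.758, -0.003, 0.005]
contact_force: [1.5, -14.9, -4.8]
opening: -0.003
finger_force: 7.3
```

```bash
python3 -c "
from h import *
rail()"
```

```text
rail x -105.6 lat -0.4 z 0.0362 F along -14.9 [  1.5 -14.9  -4.8]
```

It's hard against the stop, so I'll back off and verify numerically.

drive_tool --moves '[[[0,0,0],[-0.02,0,0],0],[[0,0,0],[-0.03,0,-0.03],0],[[0,0,0],[0,0,-0.05],0],[[0,0,0],[0,0,-0.04],0],[[0,0,0],[0,0,0],0]]'

```text
time: 17.88
eef_pos: [0.4711, -0.4528, 0.1591]
tcp_rot: [0.653, 0.758, 0.0, 0.002]
contact_force: [0.3, -0.4, 0.2]
opening: 0.002
finger_force: 0.0
```

Run:
```python
from h import *
rail(); c=snap('wrist','w7'); im=cv2.imread('pics/w7.png')
Ro=np.array([.4473,-.3031,0]); a=1.72; e=np.array([np.cos(a),np.sin(a),0]); n=np.array([-e[1],e[0],0])
smp=lambda x,y,z:im[tuple(int(round(t)) for t in proj(c,Ro+e*x/1e3+n*y/1e3+[0,0,z/1e3],True)[::-1])].tolist()
print('back edge',[(x,smp(x,0,28)) for x in range(-104,-84,1)])
print('window line z19',[(x,smp(x,0,19)) for x in range(-34,2,1)])
print('pix',proj(c,Ro+e*-.016+[0,0,.019],True))
```

```text
rail x -151.6 lat -1.3 z 0.1591 F along -0.5 [ 0.3 -0.4  0.2]
back edge [(-104, [66, 101, 156]), (-103, [63, 98, 156]), (-102, [64, 102, 157]), (-101, [59, 100, 152]), (-100, [63, 99, 154]), (-99, [62, 99, 153]), (-98, [62, 99, 155]), (-97, [60, 98, 154]), (-96, [61, 97, 155]), (-95, [58, 92, 143]), (-94, [78, 77, 73]), (-93, [79, 78, 73]), (-92, [75, 70, 68]), (-91, [72, 69, 66]), (-90, [84, 83, 80]), (-89, [86, 83, 80]), (-88, [78, 78, 73]), (-87, [83, 81, 78]), (-86, [80, 76, 74]), (-85, [84, 82, 76])]
window line z19 [(-34, [52, 92, 148]), (-33, [51, 94, 148]), (-32, [49, 92, 151]), (-31, [41, 52, 73]), (-30, [64, 58, 52]), (-29, [77, 77, 72]), (-28, [77, 75, 69]), (-27, [77, 76, 71]), (-26, [80, 79, 73]), (-25, [80, 76, 67]), (-24, [65, 86, 120]), (-23, [46, 92, 155]), (-22, [43, 72, 110]), (-21, [42, 70, 87]), (-20, [46, 108, 136]), (-19, [53, 127, 166]), (-18, [52, 125, 163]), (-17, [55, 126, 164]), (-16, [55, 126, 165]), (-15, [55, 130, 169]), (-14, [59, 133, 173]), (-13, [60, 134, 173]), (-12, [53, 106, 152]), (-11, [53, 93, 150]), (-10, [53, 96, 154]), (-9, [44, 61, 92]), (-8, [50, 45, 42]), (-7, [76, 72, 67]), (-6, [77, 73, 71]), (-5, [79, 74, 68]), (-4, [81, 76, 75]), (-3, [77, 73, 70]), (-2, [73, 71, 70]), (-1, [78, 74, 68]), (0, [83, 78, 74]), (1, [77, 76, 69])]
pix [273.88155032  33.95939973]
```

The stand's back edge is at -95 and the brass catch stands up in the window, so the stand is home.

```bash
python3 -c "
from plant import ctrl
print(ctrl.sign_off())"
```

```text
the job is handed in; nothing more can be done
None
```

The stand is folded, set on its rail and pushed fully home under the cover with the catch up in its window. I handed the job in at about 18 s; no bystander contact was seen, though I took no final look at them.

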